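# Dispense the density discs and gather them in a corner of the tote

## Robot

A 6-joint arm with a two-finger parallel gripper is mounted at the origin on the work surface. World frame = base frame: x ahead of the robot, y to its left, z up, the work surface at z = 0. Lengths are in m, angles in rad, forces in N, time in s.
With the tool pointing down it reaches from about 0.35 to 0.85 m from the base axis. Payload 8.1 kg.
Tool frame: the origin (TCP) lies at the very end of the fingers, on their centre line; the grasp point (between the pads) lies 19 mm behind it; z points along the fingers, y is the line along which they close (so a half turn about z gives the same grasp; the last joint's range is limited). The gripper opens to 93 mm and grips with 3 to 60 N. Pads are 15 mm wide; open, the fingers measure 128 mm over their backs; the gripper's body (75 mm by 188 mm) begins 65 mm behind the grasp point.
Start: joints at [-1.261, 0.13, 1.488, -0, 1.523, -0.085], TCP at [0.231, -0.554, 0.219] pointing down, gripper open.
Joint ranges: [-2.96, 2.96], [-0.89, 2.26], [0.02, 2.5], [-1.34, 4.48], [0, 2.73], [-2.66, 2.66]. Speed limits (rad/s): [2.39, 2.39, 2.79, 3.14, 3.14, 3.14].

## Interface

Orientations are given as a rotation vector (axis times angle).
In Python, from plant import monitor, eyes, ticket gives the robot as it stands.
- The arm moves only by the tool arm_command, never from a script. Its argument "deltas" is a list that holds one entry, the list of rows, each a list of 6 numbers: the shift along the world's x, y, z in cm, then the turn, a rotation vector about the world's x, y, z in degrees. In form: [[[tx, ty, tz, rx, ry, rz], ...]]. A call has 1 to 12 rows; each row shifts and turns the commanded pose from where the row before left it; what a row does not reach is not made up. A row lasts 1/12 s, in which the tool goes at most 41.7 mm and 7.16 degrees, less where a joint would pass 70% of its speed; a pose out of reach is approached as far as the arm can. A call is refused whole if a number of a shift passes 4.17 or a number of a turn 7.16, either way. A call with a gripper value outside its range is refused whole. "gripper" is the opening, from -1 (shut) to 1 (fully open), set as the call begins (left out, the last holds). The fingers move at their own pace and stop on an object; "squeeze" is the grip in N (left out, the last holds). Time passes only in rows, so rows that do not move let the fingers close. It gives the time, the measured TCP pose, the force, the opening and the grip force at its end, in the units of the state.
- monitor.read_state(): the state, without advancing time (a new reading comes with each control period).
- eyes.read_camera(name): name is "side" or "top" or "wrist"; returns the picture (384x512x3 uint8, blue, green, red); there is no depth.
- eyes.camera_model(name): a dict with "fx", "fy", "cx", "cy" (pixels), "k1" (the pictures are not rectified: a ray, as slopes to the right and down, at radius r is drawn at 1 + k1 r^2 times it, then the intrinsics apply), "rvec" (rotation vector, rad) and "tvec" (3), from world to camera coordinates, as OpenCV has them. Camera axes: x right, y down, z forward; pixel columns grow to the right and rows downward; lengths in m; the calibration is good to about 2 mm. A picture is of the moment at which its call begins: read the wrist's pose just before it. camera_model takes no time and is no camera call; for the wrist camera it gives the pose at the moment of the call.
- ticket.close_job(): hands the job in; it is judged then, once.
The state is a dict: "t": time; "q": joint angles; "dq": joint speeds; "joint_torque": joint torques, N m; "tool_pos": TCP position; "orientation": TCP orientation; "force": force on the tool from outside, world axes, zero at the start; "wrist_torque": the same for the moment, N m; "opening": finger opening in m; "gripper_force": force on a finger pad.
Only numpy, scipy, OpenCV 4.12 (cv2) and the standard library are available. Lean on these libraries where they do the work, as an engineer would, in place of code of your own. Each camera call takes 0.05 s, during which the arm holds its last target. There are 200 camera calls.

## Task

In the school lab, pull the dispenser's red gate knob up so that all four metal discs slide into the white tote, then push the knob fully home again. Take the tote by its orange tab, draw it out from under the dispenser, lift it some 15 cm or more off the bench and tilt it by about 30 degrees, so that all four discs gather in the corner at the tab end on the side where the microscope stands (left or right as seen from the tab looking towards the dispenser). Finish still holding it up, tilted and still; do not touch the discs with the gripper, and leave the glassware and the other things on the bench where they are.

Things in the scene. Friction and masses are not known exactly. Their poses are not given: they have to be found in the camera images.
- dispenser: Fixed disc dispenser: grey base, sloping aluminium channel (26 degrees, 22 mm wide) with the four discs in single file, white gate guide. Origin: centre of its underside; x level, up the channel; z up. Open lower lip at x = -100 mm, its lowest edge 58 mm above the bench; only the overhanging channel and gate reach past x = -50 mm. Guide 129 mm tall, channel's upper end about 138 mm.
- gate (a joint): Dispenser gate, a vertical slide with a red knob on top: 0 = fully home (down, channel shut), up to 0.030 m = fully out (pulled up). It stays where it is left (friction catch, about 3 N). 10 mm out is the least that lets discs pass; the discs need about a second to slide out.
- gate_knob (a point): Centre of the red gate knob, an upright cylinder 24 mm in diameter and 26 mm tall on a thin steel stem; about 164 mm above the bench when home, with free space all round it and above. Axes as the dispenser's.
- tote: White open plastic tote on the bench, far end under the dispenser's lip: 160 (x) by 130 (y) by 45 mm high, walls and floor 4 mm, about 0.22 kg, loose. Origin: centre of its underside; x from grip end to far end (to the dispenser), y left, z up. Far wall about 35 mm under the lip, 13 mm between rim and lip: draw it back about 60 mm along -x before lifting.
- tote_grip (a point): Point to grip on the orange upright tab at the tote's end nearest the robot: tab 14 mm thick (tote x) by 36 mm wide (tote y), rising from the bench to 98 mm, 53 mm above the rim. The point lies 78 mm above the tote's underside, 87 mm from its centre along tote -x. Axes as the tote's.
- corner_left (a point): Inner floor corner of the tote at its grip end, on the tote's left (+y) side.
- corner_right (a point): Inner floor corner of the tote at its grip end, on the tote's right (-y) side.
- disc_brass: Metal density disc, yellow brass, 18 mm in diameter and 7 mm thick, about 15 g. Origin: centre of its underside as it lies in the channel. It waits behind the gate in the dispenser; on dry plastic it starts to slide at about 8 to 12 degrees of slope, and must be tipped at least 20 degrees to run freely along a wall.
- disc_copper: Metal density disc, reddish copper, 18 mm in diameter and 7 mm thick, about 15 g. Origin: centre of its underside as it lies in the channel. It waits behind the gate in the dispenser; on dry plastic it starts to slide at about 8 to 12 degrees of slope, and must be tipped at least 20 degrees to run freely along a wall.
- disc_steel: Metal density disc, bright steel, 18 mm in diameter and 7 mm thick, about 15 g. Origin: centre of its underside as it lies in the channel. It waits behind the gate in the dispenser; on dry plastic it starts to slide at about 8 to 12 degrees of slope, and must be tipped at least 20 degrees to run freely along a wall.
- disc_dark: Metal density disc, dark steel, 18 mm in diameter and 7 mm thick, about 15 g. Origin: centre of its underside as it lies in the channel. It waits behind the gate in the dispenser; on dry plastic it starts to slide at about 8 to 12 degrees of slope, and must be tipped at least 20 degrees to run freely along a wall.
- microscope_front (a point): Middle of the front edge (towards the robot) of the base of the white binocular microscope, at bench height. The microscope is 200 (x) by 150 mm (y), about 330 mm tall, fixed far out to the left (y about +0.44 m) or to the right (y about -0.44 m); a wooden test tube rack 240 mm long and 150 mm tall stands in the same place on the other side.
- reagent_bottle: Amber bottle, 60 mm in diameter, 140 mm tall; bystander. Origin: centre of its underside.
- sample_jar: Small jar with green cap, 48 mm in diameter, 60 mm tall, beside the dispenser; bystander. Origin: centre of its underside.
- beaker: Glass beaker, 72 mm in diameter, 90 mm tall; bystander. Origin: centre of its underside.
- petri_dish: Open clear petri dish, 84 mm in diameter, 14 mm tall, beside the tote; bystander. Origin: centre of its underside.
- balance_weight: Brass knob weight, 40 mm in diameter, 60 mm tall, 0.5 kg; bystander. Origin: centre of its underside.
- screwdriver: Screwdriver lying on the bench; bystander. Origin: under its middle.

How it is judged:
On the way, in this order (a step that is already met when the one before it is completed fails the run):
1. the gate is pulled out (value of joint gate above 0.015 m), for 0.2 s.
2. all four discs are in the tote and the gate is pushed fully home (value of joint gate below 0.004 m and x of disc_brass in the frame of tote between -0.078 and 0.078 m and y of disc_brass in the frame of tote between -0.063 and 0.063 m and z of disc_brass in the frame of tote between -0.002 and 0.045 m and x of disc_copper in the frame of tote between -0.078 and 0.078 m and y of disc_copper in the frame of tote between -0.063 and 0.063 m and z of disc_copper in the frame of tote between -0.002 and 0.045 m and x of disc_steel in the frame of tote between -0.078 and 0.078 m and y of disc_steel in the frame of tote between -0.063 and 0.063 m and z of disc_steel in the frame of tote between -0.002 and 0.045 m and x of disc_dark in the frame of tote between -0.078 and 0.078 m and y of disc_dark in the frame of tote between -0.063 and 0.063 m and z of disc_dark in the frame of tote between -0.002 and 0.045 m), for 0.2 s.
At the end, for the whole second after the job is handed in: Gate within 4 mm of home; tote held by the fingers alone, middle of its underside over 12 cm up, tilted 17 to 52 degrees, still; all discs inside, at rest, centres within 72 mm of the tab-end corner on the microscope side (left if its y > 0, else right) (all of step 2 and height (world z) of tote above 0.12 m and angle between tote's own z axis and vertical between 0.3 and 0.9 rad and contact force between tote and the fingers above 2 N and contact force between tote and dispenser below 0.2 N and linear speed of each of tote, disc_brass, disc_copper, disc_steel, disc_dark below 0.03 m/s and ((world y of microscope_front above 0 m and distance between each of disc_brass, disc_copper, disc_steel, disc_dark and corner_left below 0.072 m) or (world y of microscope_front below 0 m and distance between each of disc_brass, disc_copper, disc_steel, disc_dark and corner_right below 0.072 m))); the arm keeps its last pose, push and grip.
It fails at once if a bystander was shifted by more than 3 cm (distance of any of reagent_bottle, sample_jar, beaker, petri_dish, balance_weight, screwdriver from where it was at the start of the episode above 0.03 m).
It fails at once if a disc was touched by the gripper (contact force between any of disc_brass, disc_copper, disc_steel, disc_dark and the fingers above 0.3 N).
It also fails if it takes over 61 s, if anything falls off the work surface, if the arm or the gripper's body presses on something with over 40 N, if the wrist force passes 120 N, or if a joint passes its speed limit or range.

## Working session

There is one attempt and no reset: what is moved stays moved. The work goes in short steps, Python scripts to look and compute and a tool call to move; the robot and the scene stay as the last step left them, time stands still between calls to the robot, and variables do not carry over. Pictures are saved under pics/ and viewed, at most 10 in all, crops included, and the job is handed in when it is done.

Besides the shell and the picture viewer there is one more tool, called after "Emit:" by a JSON object that holds its "api" and its "payload". arm_command: Moves the arm, as the interface text tells. Its arguments: {"type":"object","properties":{"deltas":{"type":"array"},"gripper":{"type":"number"},"squeeze":{"type":"number"}},"required":["deltas"]}

```bash
mkdir -p pics
cat > h.py <<'E'
import numpy as np, cv2
from plant import monitor, eyes, ticket
def ray(m,u,v):
    K=np.array([[m['fx'],0,m['cx']],[0,m['fy'],m['cy']],[0,0,1.]])
    p=cv2.undistortPoints(np.array([[[u,v]]],float),K,np.array([m['k1'],0,0,0,0.]))[0,0]
    R=cv2.Rodrigues(np.array(m['rvec'],float))[0]; t=np.array(m['tvec'],float).ravel()
    return -R.T@t, R.T@np.array([p[0],p[1],1])
def onz(name,u,v,z):
    c,d=ray(eyes.camera_model(name),u,v); return (c+d*(z-c[2])/d[2]).round(4)
def tri(obs):
    A=np.zeros((3,3));b=np.zeros(3)
    for n,u,v in obs:
        c,d=ray(eyes.camera_model(n),u,v); d=d/np.linalg.norm(d);P=np.eye(3)-np.outer(d,d);A+=P;b+=P@c
    return np.linalg.solve(A,b).round(4)
E
python3 - <<'E'
from h import *
for n in ('top','side'):
    cv2.imwrite(f'pics/{n}0.png',cv2.resize(eyes.read_camera(n),(800,600),interpolation=cv2.INTER_CUBIC))
    m=eyes.camera_model(n);print(n,m['k1'],ray(m,256,192))
s=monitor.read_state();print(s['t'],s['tool_pos'],s['orientation'],s['force'])
E
```

```text
top -0.07772020698386219 (array([ 0.34745578, -0.01055821,  1.48134761]), array([ 0.15964574,  0.00404099, -0.98725407]))
side -0.0410169113157634 (array([0.51567823, 1.10072712, 0.80571386]), array([ 0.040217  , -0.83942464, -0.54210741]))
0.1 [ 0.23065346 -0.55332984  0.2176733 ] [-3.07892664e+00 -6.15825374e-01  2.33723063e-04] [ 0.46460776 -0.27386972  0.03796026]
```

View pics/top0.png

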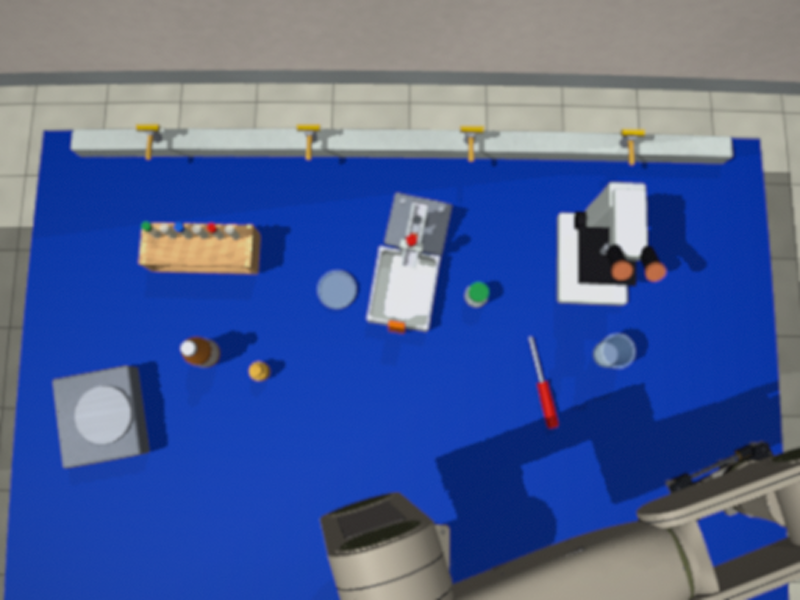

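View pics/side0.png

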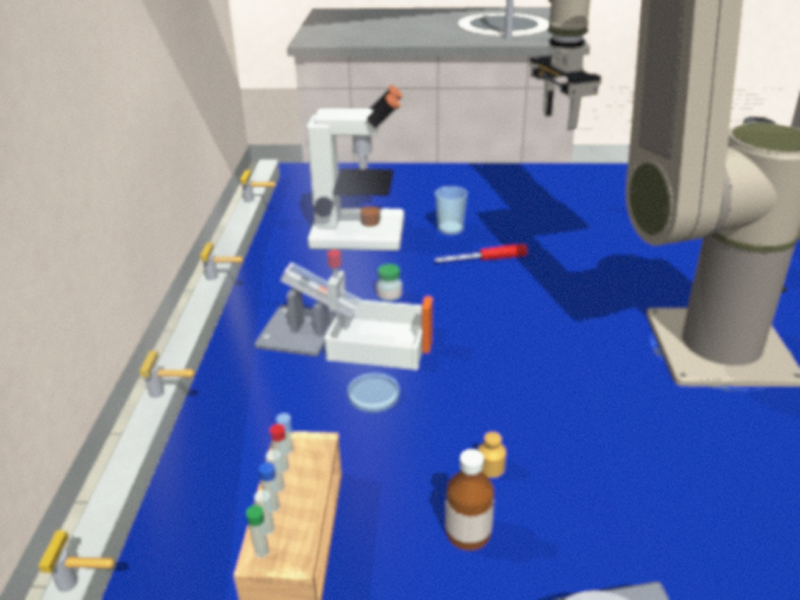

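The microscope is on the right in the top view, at about (595,270), so y<0 and the target is corner_right. The knob is at about (411,240) and the tab at about (397,326). In the side view the knob is at (334,258) and the tab top at (428,298). Next I'll take enlarged crops.

Run:
```python
from h import *
a=np.mean([eyes.read_camera('top').astype(float) for _ in range(3)],0).astype(np.uint8)
b=np.mean([eyes.read_camera('side').astype(float) for _ in range(3)],0).astype(np.uint8)
A=a[115:221,215:325]; B=b[150:244,160:290]
A=cv2.resize(A,None,fx=3.6,fy=3.6*1.0,interpolation=cv2.INTER_CUBIC)
B=cv2.resize(B,None,fx=3.1,fy=3.1,interpolation=cv2.INTER_CUBIC)
C=np.zeros((400,800,3),np.uint8);C[:A.shape[0],:A.shape[1]]=A;C[:B.shape[0],397:397+B.shape[1]]=B[:, :403]
cv2.imwrite('pics/crop1.png',C)
def cent(im,lo,hi,box):
    h=cv2.cvtColor(im,cv2.COLOR_BGR2HSV);m=np.zeros(im.shape[:2],bool);x0,x1,y0,y1=box
    m[y0:y1,x0:x1]=(cv2.inRange(h,lo,hi)>0)[y0:y1,x0:x1]
    y,x=np.nonzero(m);return x.mean(),y.mean(),x.min(),x.max(),y.min(),y.max(),len(x)
for n,im,bx in(('top',a,(240,290,140,165)),('side',b,(200,225,155,175))):
    r1=cent(im,(0,130,90),(6,255,255),bx);print('knob',n,r1)
for n,im,bx in(('top',a,(235,280,200,220)),('side',b,(260,285,185,230))):
    print('tab',n,cent(im,(4,150,100),(20,255,255),bx))
```

```text
knob top (np.float64(263.2105263157895), np.float64(152.8421052631579), np.int64(260), np.int64(266), np.int64(150), np.int64(156), 38)<stdin>:12: RuntimeWarning: Mean of empty slice.
  ret = ret.dtype.type(ret / rcount)
Traceback (most recent call last):
ValueError: zero-size array to reduction operation minimum which has no identity
```

View pics/crop1.png

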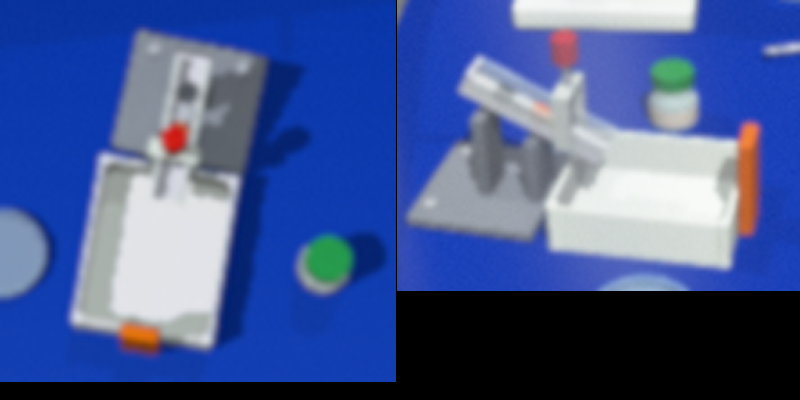

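The crop shows the knob, tab and tote corners clearly. Tote rim corners in the top crop: (101,155), (241,176), (212,347), (72,325). In the side crop the knob centre is (564,48) and the tab top (750,127).

Run:
```python
from h import *
T=lambda x,y:('top',215+(x+.5)/3.6-.5,115+(y+.5)/3.6-.5)
S=lambda x,y:('side',160+(x-397+.5)/3.1-.5,150+(y+.5)/3.1-.5)
k=[('top',263.2,152.8),S(564,48)]
print('knob tri',tri(k),'top z.17',onz(*k[0],.170),'z.164',onz(*k[0],.164))
c=[onz(*T(*p),.045) for p in((101,155),(241,176),(212,347),(72,325))];c=np.array(c);print(c)
FL,FR,NR,NL=c
ax=(FL+FR-NR-NL)/2;ay=(FL+NL-FR-NR)/2
print('len',np.linalg.norm(ax),np.linalg.norm(ay),'yaw',np.degrees(np.arctan2(ax[1],ax[0])),np.degrees(np.arctan2(-ay[0],ay[1])))
ctr=c.mean(0);print('ctr',ctr,'grip', ctr[:2]-.087*ax[:2]/np.linalg.norm(ax))
print('tabtop tri',tri([T(141,331),S(750,127)]),onz(*T(141,333),.098))
d=[onz(*T(*p),.006) for p in((138,31),(267,58),(243,176),(112,148))];print('disp base',d)
m=eyes.camera_model('wrist');print(ray(m,256,192))
print('jar',onz(*T(328,258),.055))
print('petri R edge',onz(*T(49,252),.01))
```

```text
knob tri [ 0.6833 -0.0264  0.1632] top z.17 [ 0.6827 -0.0263  0.17  ] z.164 [ 0.6842 -0.0263  0.164 ]
[[ 0.6969  0.0415  0.045 ]
 [ 0.678  -0.0902  0.045 ]
 [ 0.5163 -0.0635  0.045 ]
 [ 0.5355  0.066   0.045 ]]
len 0.16356577423165278 0.13198205370428207 yaw -9.004495539428039 -8.298934861654274
ctr [ 0.606675 -0.01155   0.045   ] grip [0.52074718 0.00206654]
tabtop tri [0.5222 0.0017 0.1008] [0.522  0.0016 0.098 ]
disp base [array([0.8315, 0.0086, 0.006 ]), array([ 0.8054, -0.1177,  0.006 ]), array([ 0.687 , -0.0943,  0.006 ]), array([0.7135, 0.0324, 0.006 ])]
(array([ 0.30649937, -0.52241903,  0.38416733]), array([-0.26774227, -0.11415835, -0.95670638]))
jar [ 0.5989 -0.1702  0.055 ]
petri R edge [0.6101 0.091  0.01  ]
```

Emit:
{"api": "arm_command", "payload": {"deltas": [[[1.5,3.5,0.5,0,0,4.5],[1.5,3.5,0.5,0,0,4.5],[1.5,3.5,0.5,0,0,4.5],[1.5,3.5,0.5,0,0,4.5],[1.5,3.5,0.5,0,0,4.5],[1.5,3.5,0.5,0,0,4.5],[1.5,3.5,0.5,0,0,4.5],[1.5,3.5,0.5,0,0,4.5],[1.5,3.5,0.5,0,0,4.5],[1.5,3.5,0.5,0,0,4.5],[1.5,3.5,0.5,0,0,4.5],[1.5,3.5,0.5,0,0,4.5]]], "gripper": 0}}

```text
t: 1.4
tool_pos: [0.4111, -0.1321, 0.2792]
orientation: [2.461, 1.951, 0.001]
force: [0.1, 0.8, 0.3]
opening: 0.0468
gripper_force: 0.0
```

Emit:
{"api": "arm_command", "payload": {"deltas": [[[3.4,1.3,-0.5,0,0,0.5],[3.4,1.3,-0.5,0,0,0.5],[3.4,1.3,-0.5,0,0,0.5],[3.4,1.3,-0.5,0,0,0.5],[3.4,1.3,-0.5,0,0,0.5],[3.4,1.3,-0.5,0,0,0.5],[3.4,1.3,-0.5,0,0,0.5],[3.4,1.3,-0.5,0,0,0.5],[0.1,0.2,0,0,0,0],[0,0,0,0,0,0]]], "gripper": 0.3}}

```text
t: 2.23
tool_pos: [0.6839, -0.0266, 0.2351]
orientation: [-2.391, -2.032, 0.005]
force: [-0.7, 0.7, -0.3]
opening: 0.0606
gripper_force: 0.0
```

Run:
```python
from h import *
w=eyes.read_camera('wrist');s=eyes.read_camera('side')
C=np.zeros((300,800,3),np.uint8);C[:,:400]=cv2.resize(w,(400,300));C[:,400:]=cv2.resize(s[100:250,130:330],(400,300),interpolation=cv2.INTER_CUBIC)
cv2.imwrite('pics/w1.png',C);print(monitor.read_state()['tool_pos'],monitor.read_state()['force'])
m=eyes.camera_model('wrist');K=np.array([[m['fx'],0,m['cx']],[0,m['fy'],m['cy']],[0,0,1.]])
for P in ([.684,-.0263,.176],monitor.read_state()['tool_pos']):
  print(cv2.projectPoints(np.array([P],float),np.array(m['rvec'],float),np.array(m['tvec'],float),K,np.array([m['k1'],0,0,0,0.]))[0]*400/512)
```

```text
[ 0.68343789 -0.02803515  0.23876024] [-0.78265743 -0.05140713  0.81176196]
[[[199.06229142 160.36419254]]]
[[[198.60968994 191.95683415]]]
```

View pics/w1.png

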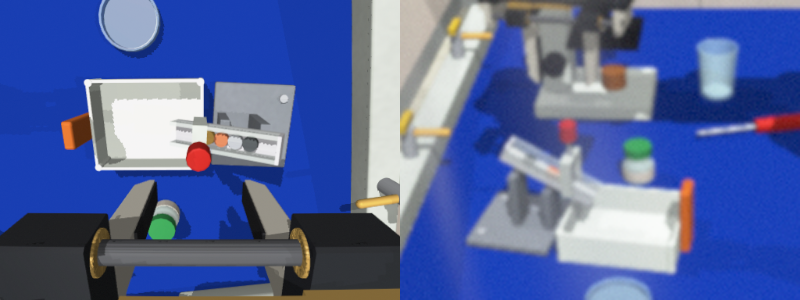

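Run:
```python
from h import *
w=eyes.read_camera('wrist')
h=cv2.cvtColor(w,cv2.COLOR_BGR2HSV);M=(cv2.inRange(h,(0,150,60),(6,255,255))|cv2.inRange(h,(174,150,60),(180,255,255)))
M[:160]=0;M[240:]=0;M[:,:220]=0;M[:,290:]=0
y,x=np.nonzero(M);print(x.min(),x.max(),y.min(),y.max(),x.mean(),y.mean())
o=('wrist',x.mean(),y.mean())
m=eyes.camera_model('wrist');print(ray(m,256,192))
print(tri([('top',263.2,152.8),('side',213.6,165.2)]),tri([('top',263.2,152.8),('side',213.6,165.2),o]),onz(*o,.164),tri([('top',263.2,152.8),o]))
print(np.mean([ (eyes.read_camera('side'),monitor.read_state()['tool_pos'])[1] for _ in range(4)],0))
```

```text
239 269 179 214 253.77901785714286 196.67075892857142
(array([0.69693355, 0.05219905, 0.40551525]), array([-0.04323213, -0.28862638, -0.95646795]))
[ 0.6832 -0.0264  0.1631] [ 0.6833 -0.0256  0.163 ] [ 0.6837 -0.0241  0.164 ] [ 0.6842 -0.0257  0.1613]
[ 0.68349297 -0.02857791  0.24064123]
```

Emit:
{"api": "arm_command", "payload": {"deltas": [[[0,0.1,-1.5,0,0,0],[0,0.1,-1.5,0,0,0],[0,0.1,-1.5,0,0,0],[0,0,-1.5,0,0,0],[0,0,-1.3,0,0,0],[0,0,-0.8,0,0,0],[0,0,-0.5,0,0,0],[0,0,0,0,0,0]]]}}

```text
t: 3.25
tool_pos: [0.6831, -0.025, 0.1517]
orientation: [-2.395, -2.031, 0.002]
force: [-0.7, 0.2, -0.2]
opening: 0.0604
gripper_force: 0.0
```

Emit:
{"api": "arm_command", "payload": {"deltas": [[[0,0,0,0,0,0],[0,0,0,0,0,0],[0,0,0,0,0,0],[0,0,0,0,0,0],[0,0,0,0,0,0],[0,0,0,0,0,0]]], "gripper": -1, "squeeze": 25}}

```text
t: 3.75
tool_pos: [0.6838, -0.0248, 0.153]
orientation: [2.396, 2.032, 0.0]
force: [-10.8, 1.5, 3.6]
opening: 0.0252
gripper_force: 6.0
```

Emit:
{"api": "arm_command", "payload": {"deltas": [[[0,0,0,0,0,0],[0,0,0,0,0,0],[0,0,0,0,0,0],[0,0,0.5,0,0,0],[0,0,0.5,0,0,0],[0,0,0.5,0,0,0],[0,0,0.5,0,0,0],[0,0,0.5,0,0,0],[0,0,0.2,0,0,0],[0,0,0,0,0,0]]]}}

```text
t: 4.58
tool_pos: [0.6831, -0.0247, 0.1805]
orientation: [-2.395, -2.032, 0.002]
force: [-8.8, 2.3, 0.9]
opening: 0.0235
gripper_force: 25.0
```

Emit:
{"api": "arm_command", "payload": {"deltas": [[[0,0,0,0,0,0],[0,0,0,0,0,0],[0,0,0,0,0,0],[0,0,0,0,0,0],[0,0,0,0,0,0],[0,0,0,0,0,0],[0,0,0,0,0,0],[0,0,0,0,0,0],[0,0,0,0,0,0],[0,0,0,0,0,0],[0,0,0,0,0,0],[0,0,0,0,0,0]]]}}

```text
t: 5.58
tool_pos: [0.6831, -0.0247, 0.1805]
orientation: [-2.395, -2.032, 0.001]
force: [-8.5, 0.9, -0.2]
opening: 0.0237
gripper_force: 25.0
```

Run:
```python
from h import *
w=eyes.read_camera('wrist');s=eyes.read_camera('side')
C=np.zeros((300,800,3),np.uint8);C[:,:400]=cv2.resize(w,(400,300));C[:,400:]=cv2.resize(s[120:240,150:310],(400,300),interpolation=cv2.INTER_CUBIC)
cv2.imwrite('pics/w2.png',C)
```

```text
(no output)
```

View pics/w2.png

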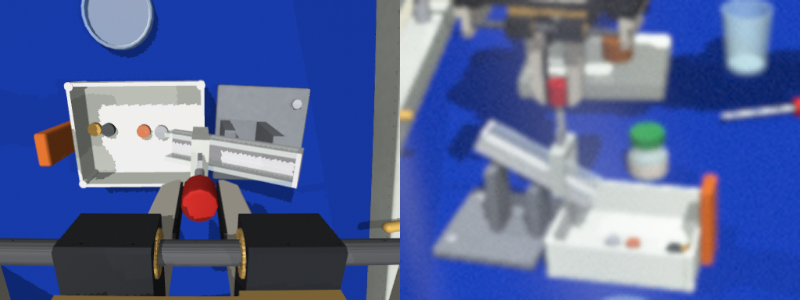

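The wrist view shows all four discs in the tote, at x of about 95, 109, 144 and 162, and the channel empty. Now I'll push the knob home with a slight overpress.

Emit:
{"api": "arm_command", "payload": {"deltas": [[[0,0,-0.5,0,0,0],[0,0,-0.5,0,0,0],[0,0,-0.5,0,0,0],[0,0,-0.5,0,0,0],[0,0,-0.4,0,0,0],[0,0,-0.3,0,0,0],[0,0,-0.1,0,0,0],[0,0,0,0,0,0],[0,0,0,0,0,0]]]}}

```text
t: 6.43
tool_pos: [0.6831, -0.0247, 0.1521]
orientation: [-2.395, -2.032, 0.002]
force: [-7.1, 0.7, -0.6]
opening: 0.0236
gripper_force: 25.0
```

Emit:
{"api": "arm_command", "payload": {"deltas": [[[0,0,-0.2,0,0,0],[0,0,-0.1,0,0,0],[0,0,0,0,0,0],[0,0,0,0,0,0]]]}}

```text
t: 6.77
tool_pos: [0.6832, -0.0247, 0.1515]
orientation: [-2.395, -2.032, 0.001]
force: [-13.6, 2.3, 11.8]
opening: 0.0237
gripper_force: 25.0
```

Hard stop felt at 11.8 N. I'll release and rise.

Emit:
{"api": "arm_command", "payload": {"deltas": [[[0,0,0,0,0,0],[0,0,0,0,0,0],[0,0,0,0,0,0],[0,0,0,0,0,0],[0,0,0.5,0,0,0],[0,0,2,0,0,0],[0,0,3,0,0,0],[0,0,3,0,0,0],[-1,0.2,1,0,0,0],[-3,0.5,0,0,0,0],[-3,0.5,0,0,0,0],[-3,0.5,0,0,0,0]]], "gripper": 0.3}}

```text
t: 7.77
tool_pos: [0.5831, -0.0078, 0.2442]
orientation: [2.395, 2.032, 0.001]
force: [-0.3, -0.4, 0.6]
opening: 0.0604
gripper_force: 0.0
```

Emit:
{"api": "arm_command", "payload": {"deltas": [[[-3,0.5,0,0,0,0],[-2.2,0.4,0,0,0,0],[-1,0.1,0,0,0,0],[0,0,0,0,0,0]]]}}

```text
t: 8.1
tool_pos: [0.5206, 0.0025, 0.2446]
orientation: [2.395, 2.032, 0.001]
force: [0.2, -0.3, 0.4]
opening: 0.0603
gripper_force: 0.0
```

Run:
```python
from h import *
S=[]
for _ in range(3):
    s=eyes.read_camera('side');w=eyes.read_camera('wrist');S.append(monitor.read_state()['tool_pos'])
print(np.mean(S,0),monitor.read_state()['orientation'])
C=np.zeros((300,800,3),np.uint8);C[:,:400]=cv2.resize(w,(400,300));C[:,400:]=cv2.resize(s[120:240,150:310],(400,300),interpolation=cv2.INTER_CUBIC)
cv2.imwrite('pics/w3.png',C)
h=cv2.cvtColor(w,cv2.COLOR_BGR2HSV);M=cv2.inRange(h,(6,150,120),(18,255,255));M[260:]=0
n,l,st,ce=cv2.connectedComponentsWithStats(M);i=1+st[1:,4].argmax();print(st[i],ce[i])
m=eyes.camera_model('wrist');K=np.array([[m['fx'],0,m['cx']],[0,m['fy'],m['cy']],[0,0,1.]])
print(ray(m,256,192))
ex=np.array([np.cos(-.155),np.sin(-.155),0]);ey=np.array([-ex[1],ex[0],0]);g=np.array([.5213,.0018,.098])
P=[g+a*.007*ex+b*.018*ey for a in(-1,1) for b in(-1,1)]
print(cv2.projectPoints(np.array(P),np.array(m['rvec'],float),np.array(m['tvec'],float),K,np.array([m['k1'],0,0,0,0.]))[0][:,0]*400/512)
```

```text
[0.52243842 0.00201582 0.24397677] [-2.39580272e+00 -2.03206126e+00  1.80726205e-04]
[250 143  13  48 593] [256.03035413 167.0539629 ]
(array([0.5361684 , 0.08249494, 0.40921094]), array([-0.04450994, -0.28822322, -0.95653091]))
[[192.64460981 153.91919532]
 [192.18255063 126.10440347]
 [203.64308396 153.83148272]
 [203.54391845 126.01134846]]
```

View pics/w3.png

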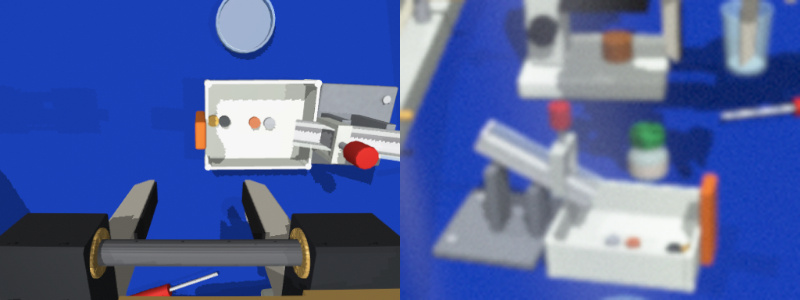

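The gate is home and the tab is at (200,130) in the wrist view, about 2 mm in +x and 3 mm in +y of my estimate, and aligned in yaw. Next I'll descend and grip.

Emit:
{"api": "arm_command", "payload": {"deltas": [[[0.1,0.3,-2.5,0,0,0],[0,0,-3,0,0,0],[0,0,-3,0,0,0],[0,0,-3,0,0,0],[0,0,-3,0,0,0],[0,0,-2,0,0,0],[0,0,-1,0,0,0],[0,0,-0.7,0,0,0],[0,0,0,0,0,0]]]}}

```text
t: 9.15
tool_pos: [0.5224, 0.0052, 0.0605]
orientation: [-2.395, -2.031, 0.002]
force: [0.3, -0.5, 0.3]
opening: 0.0602
gripper_force: 0.0
```

Emit:
{"api": "arm_command", "payload": {"deltas": [[[0,0,0,0,0,0],[0,0,0,0,0,0],[0,0,0,0,0,0],[0,0,0,0,0,0],[0,0,0,0,0,0],[0,0,0,0,0,0],[0,0,0,0,0,0],[0,0,0,0,0,0],[0,0,0,0,0,0],[0,0,0,0,0,0],[0,0,0,0,0,0],[0,0,0,0,0,0]]], "gripper": -1, "squeeze": 55}}

```text
t: 10.15
tool_pos: [0.523, 0.0052, 0.0619]
orientation: [2.395, 2.032, 0.001]
force: [0.8, -0.7, 1.5]
opening: 0.014
gripper_force: 55.0
```

Emit:
{"api": "arm_command", "payload": {"deltas": [[[0,0,0.2,0,0,0],[-0.3,0.05,0,0,0,0],[-0.6,0.1,0,0,0,0],[-0.8,0.12,0,0,0,0],[-0.8,0.12,0,0,0,0],[-0.8,0.12,0,0,0,0],[-0.8,0.12,0,0,0,0],[-0.8,0.12,0,0,0,0],[-0.8,0.12,0,0,0,0],[-0.6,0.1,0,0,0,0],[-0.5,0.08,0,0,0,0],[-0.3,0.05,0,0,0,0]]]}}

```text
t: 11.15
tool_pos: [0.4512, 0.0163, 0.0637]
orientation: [2.396, 2.032, 0.0]
force: [-0.1, 0.2, -3.2]
opening: 0.0142
gripper_force: 55.0
```

Emit:
{"api": "arm_command", "payload": {"deltas": [[[-0.3,0.05,0.3,0,0,0],[-0.3,0.05,0.8,0,0,0],[0,0,1.5,0,0,0],[0,0,2,0,0,0],[0,0,2,0,0,0],[0,0,2,0,0,0],[0,0,2,0,0,0],[0,0,2,0,0,0],[0,0,2,0,0,0],[0,0,2,0,0,0],[0,0,1.5,0,0,0],[0,0,0.8,0,0,0]]]}}

```text
t: 12.15
tool_pos: [0.4468, 0.0171, 0.256]
orientation: [2.393, 2.031, 0.005]
force: [0.1, -0.1, -3.3]
opening: 0.0138
gripper_force: 55.0
```

Emit:
{"api": "arm_command", "payload": {"deltas": [[[0,0,0,-0.3,-2,0],[0,0,0.3,-0.5,-3.2,0],[0,0,0.3,-0.5,-3.2,0],[0,0,0.3,-0.5,-3.2,0],[0,0,0.3,-0.5,-3.2,0],[0,0,0.3,-0.5,-3.2,0],[0,0,0.3,-0.5,-3.2,0],[0,0,0,-0.3,-2,0],[0,0,0,-0.3,-1.6,0],[0,0,0,0,0,0],[0,0,0,0,0,0],[0,0,0,0,0,0]]]}}

```text
t: 13.15
tool_pos: [0.4457, 0.0172, 0.2707]
orientation: [2.122, 1.8, 0.404]
force: [-0.3, 1.1, -3.1]
opening: 0.0136
gripper_force: 55.0
```

Emit:
{"api": "arm_command", "payload": {"deltas": [[[0,0,0,2,-0.3,0],[0,0,0,3,-0.5,0],[0,0,0,3,-0.5,0],[0,0,0,3,-0.5,0],[0,0,0,3,-0.5,0],[0,0,0,3,-0.5,0],[0,0,0,3,-0.5,0],[0,0,0,2.5,-0.4,0],[0,0,0,2,-0.3,0],[0,0,0,1,-0.2,0],[0,0,0,0,0,0],[0,0,0,0,0,0]]]}}

```text
t: 14.15
tool_pos: [0.4458, 0.0166, 0.2705]
orientation: [2.35, 1.794, 0.944]
force: [-0.3, -0.8, -3.4]
opening: 0.0141
gripper_force: 55.0
```

Run:
```python
from h import *
w=eyes.read_camera('wrist');s=eyes.read_camera('side');t=eyes.read_camera('top')
C=np.zeros((600,800,3),np.uint8);C[:300,:400]=cv2.resize(w,(400,300));C[:300,400:]=cv2.resize(s[90:240,170:370],(400,300),interpolation=cv2.INTER_CUBIC)
C[300:,:400]=cv2.resize(t[120:270,180:380],(400,300),interpolation=cv2.INTER_CUBIC)
cv2.imwrite('pics/w4.png',C)
S=monitor.read_state();R=cv2.Rodrigues(np.array(S['orientation']))[0];print(S['tool_pos'],np.degrees(np.arccos(-R[2,2])),S['gripper_force'],S['t'],S['q'])
```

```text
[0.44590308 0.01741594 0.27093902] 35.52549522416228 55.00219166278839 14.3 [-0.55901147 -0.85159817  2.28122142  0.56324864  1.44916553 -0.28889392]
```

View pics/w4.png

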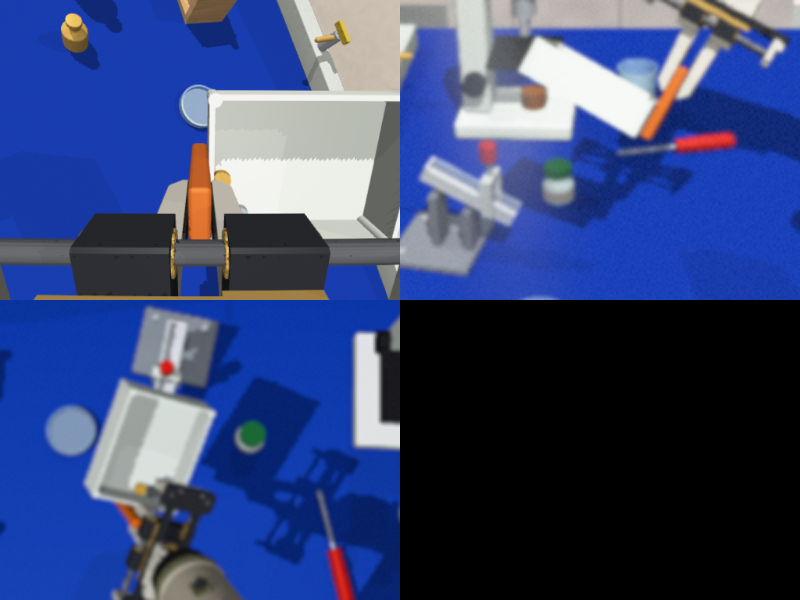

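```bash
cat >> h.py <<'E'
def tote():
    S=monitor.read_state();R=cv2.Rodrigues(np.array(S['orientation']))[0]
    z=-R[:,2];x=R[:,1]*np.sign(R[0,1]);y=np.cross(z,x);Rt=np.c_[x,y,z]
    return Rt,np.array(S['tool_pos'])-Rt@np.array([-.087,.003,.0612])
def intote(name,u,v,h=.0115):
    Rt,o=tote();c,d=ray(eyes.camera_model(name),u,v);n=Rt[:,2];k=((o-c)@n+h)/(d@n);return (Rt.T@(c+k*d-o)).round(4)
E
python3 - <<'E'
from h import *
Rt,o=tote();print(o,Rt.round(2).tolist())
w=eyes.read_camera('wrist');t=eyes.read_camera('top')
for n,im,b in(('wrist',w,(260,330,200,290)),('top',t,(235,275,190,240))):
    h=cv2.cvtColor(im,cv2.COLOR_BGR2HSV);M=np.zeros(h.shape[:2],np.uint8);M[b[2]:b[3],b[0]:b[1]]=cv2.inRange(h,(12,90,70),(32,255,255))[b[2]:b[3],b[0]:b[1]]
    nn,l,st,ce=cv2.connectedComponentsWithStats(M)
    for i in range(1,nn):
        if st[i,4]>8: print(n,st[i],ce[i].round(1),intote(n,*ce[i]))
Q=w[190:300,220:340];W=cv2.resize(Q,None,fx=4,fy=4,interpolation=cv2.INTER_CUBIC)
Q2=cv2.resize(t[190:245,225:300],None,fx=4.2,fy=4.2,interpolation=cv2.INTER_CUBIC)
C=np.zeros((440,800,3),np.uint8);C[:,:480]=W;C[:Q2.shape[0],482:482+Q2.shape[1]]=Q2[:,:318];cv2.imwrite('pics/w5.png',C)
# projected tote floor corners in wrist
E
```

```text
[0.55016048 0.00586835 0.25303681] [[0.86, 0.14, -0.48], [-0.33, 0.89, -0.32], [0.38, 0.44, 0.81]]
wrist [274 218  22  18 280] [284.5 225.9] [-0.0659 -0.0061  0.0115]
wrist [260 240   8  49 270] [262.5 260.4] [-0.0813 -0.0334  0.0115]
top [247 212   7   6  31] [249.9 214.5] [-0.068  -0.0149  0.0115]
top [242 224   8   9  32] [245.7 228.1] [-0.1115 -0.0173  0.0115]
top [255 232   5   8  22] [256.9 235.4] [-0.127  -0.0602  0.0115]
top [270 232   4   6  15] [271.7 234.9] [-0.116  -0.1063  0.0115]
```

View pics/w5.png

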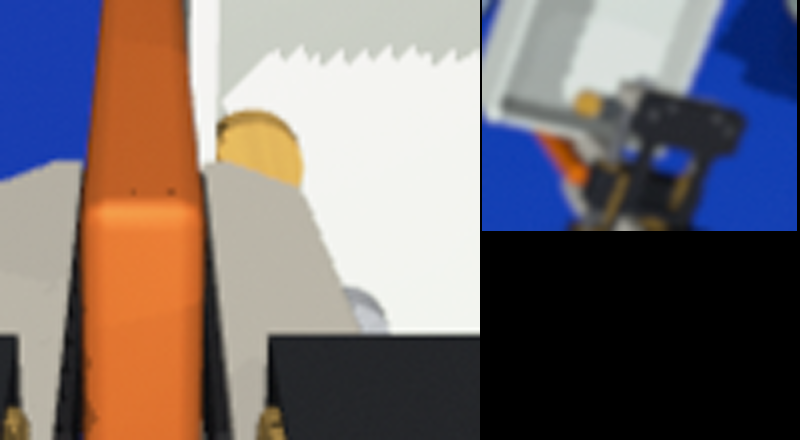

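Run:
```python
from h import *
for p in((310,268),(340,268),(400,270),(440,270)): print(p,intote('wrist',*p))
for p in((257,208),(264,210),(272,211),(278,205)): print(p,intote('top',*p))
a=[];
for _ in range(3):
    eyes.read_camera('side');S=monitor.read_state();a.append(S['tool_pos'])
print(np.std(a,0),max(abs(np.array(S['dq']))),S['gripper_force'],S['t'],S['q'][1])
```

```text
(310, 268) [-0.0462 -0.0396  0.0115]
(340, 268) [-0.024  -0.0397  0.0115]
(400, 270) [ 0.0209 -0.0415  0.0115]
(440, 270) [ 0.051  -0.0417  0.0115]
(257, 208) [-0.0439 -0.0288  0.0115]
(264, 210) [-0.045  -0.0523  0.0115]
(272, 211) [-0.0424 -0.078   0.0115]
(278, 205) [-0.0203 -0.0894  0.0115]
[1.52024819e-05 2.00124424e-05 4.20484506e-05] 0.0032940026501011776 55.00250816345215 14.55 -0.8520052295549918
```

Brass sits about 54 mm from the right corner and steel about 37 mm. The only part of the floor hidden from view is within reach of that corner, so the other two discs are there too. The tote is still, so I'm handing in.

```bash
python3 -c "
from plant import ticket
print(ticket.close_job())"
```

```text
the job is handed in; nothing more can be done
None
```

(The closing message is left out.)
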